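# Set the damper-bleed valve two turns off its stop

### The arm

A 6-joint arm with a two-finger parallel gripper is mounted at the origin on the work surface. World frame = base frame: x ahead of the robot, y to its left, z up, the work surface at z = 0. Lengths are in m, angles in degrees, forces in N, time in s.
With the tool pointing down it reaches from about 0.325 to 0.875 m from the base axis. Payload 4.4 kg.
Tool frame: the origin (TCP) lies between the finger pads, 19 mm behind the fingertips; this is the grasp point; z points along the fingers, y is the line along which they close (so a half turn about z gives the same grasp; the last joint's range is limited). The gripper opens to 85 mm and grips with 20 to 120 N. Pads are 22 mm wide; open, the fingers measure 114 mm over their backs; the gripper's body (76 mm by 85 mm) begins 54 mm behind the grasp point. The pads swing forward as they close: fully open they stand 13 mm farther back than shut.
Start: joints at [57.439, 11.837, 88.321, -0, 79.842, -8.623], TCP at [0.233, 0.526, 0.25] pointing down, gripper open.
Joint ranges: [-156.59, 156.59], [-49.26, 127.26], [12.9, 141.05], [-63.56, 243.56], [4.71, 150.69], [-161.64, 161.64]. Speed limits (degrees/s): [159.86, 159.86, 180, 180, 180, 180].

### API

Orientations are given as [roll, pitch, yaw] about the fixed x, y, z axes, in that order (R = Rz(yaw) Ry(pitch) Rx(roll)).
In Python, from station import manip gives the robot as it stands. Calls block until the motion is done:
- manip.move_pose(position, orientation): joint-space move of the TCP to a pose.
- manip.move_straight(position, attitude=None, rate=0.15): straight line of the TCP; attitude=None keeps the orientation; rate is the mean speed in m/s.
- manip.goto_joints(angles): joint-space move.
- manip.move_gripper(opening): finger opening in m; the grip force is fixed at half the most; returns when the fingers have stopped.
- manip.wait(seconds).
- manip.solve_ik(position, orientation): joint angles nearest the present ones, or None.
- manip.sense(): the state.
- manip.camera(name): name is "scene" or "top" or "wrist"; returns a dict with "image" (384x512x3 uint8, blue, green, red), "vfov" (degrees; the focal length in pixels is half the picture's height over the tangent of half this angle, whatever the lens; pixels are square), "cx", "cy" (the principal point, pixels), "D" ([k1, k2, p1, p2, k3] as OpenCV has them; the pictures are not rectified), "R" (3x3) and "t" (3): a world point X has camera coordinates R X + t; the wrist camera has in their place "mount" (4x4, takes a point from camera to tool coordinates, whose origin is the TCP and whose axes are the flange's). Camera axes: x right, y down, z forward; pixel columns grow to the right and rows downward; lengths in m; the calibration is good to about 2 mm. A picture is of the moment at which its call begins: read the wrist's pose just before it. There is no depth.
A pose or a line that the arm cannot do raises manip.PlanningError and nothing moves.
- manip.close_job(): hands the job in; it is judged then, once.
Trained networks look in the newest picture that a camera, given by its name, has taken for a name from the list of things; names that differ only in an ending like _2 or _b are one class to them, and where a whole thing is asked for, a point or a joint stands for the part that bears it (a point fixed in the world has none). Each returns a list of dicts, best first, with "p" (0 to 1); they miss things now and then, are a little off and sometimes report something else, mostly with a low value. They report only what shows in the picture. A call takes as long as a camera call.
- manip.search_frame(query, camera): "position" ([row, column] in pixels, amid what is visible of it).
The state is a dict: "t": time; "joint_pos": joint angles; "dq": joint speeds; "tau": joint torques, N m; "tool_pos": TCP position; "tcp_rot": TCP orientation; "contact_force": force on the tool from outside, world axes, zero at the start; "torque": the same for the moment, N m; "grip_width": finger opening in m; "finger_force": force on a finger pad.
Only numpy, scipy, OpenCV 4.12 (cv2) and the standard library are available. Lean on these libraries where they do the work, as an engineer would, in place of code of your own. Each camera call takes 0.05 s, during which the arm holds its last target. There are 200 camera calls.

### The job

Set the larger of the two hand-wheel valves on the bench: take it by its black crank handle, close it clockwise right down to its stop, then back it off exactly two full turns. Finish still gripping the handle there, holding the wheel still; do not turn the smaller valve or push the other things on the bench about.

Things in the scene. Friction and masses are not known exactly. Their poses are not given: they have to be found in the camera images.
- big_axis (a point): Centre of the larger hand wheel, on its vertical axis at the mid-height of its rim, 115 mm above the bench. The valve is fixed to the bench: steel foot 110 x 80 mm, brass body, copper pipe stubs reaching 63 mm to either side and up to 37 mm high. The metal wheel has a round rim 12 mm thick on a circle of 55 mm radius, 3 spokes, and a hub whose nut stands 13 mm above this point.
- big_handle: Black crank handle of the larger valve: an upright round grip, 22 mm across and 52 mm tall, that stands on the wheel's rim 55 mm from the wheel's axis and spins freely on its own pin, so that it can be held and carried round in a circle without turning the hand. Origin: the centre of its underside, 125 mm above the bench (4 mm above the rim); its top is at 177 mm.
- big_wheel (a joint): Turn of the larger wheel, rad: 0 = closed against its hard stop, growing as it opens, anticlockwise seen from above (clockwise closes); 6.283 per turn; it opens to about 3.5 turns. It starts between 0.35 and 0.95 turn open. Dry friction of about 0.15 N m (some 3 N at the handle); it stays where it is left.
- small_axis (a point): Centre of the smaller hand wheel, a valve of the same make and materials to be left alone: rim circle of 34 mm radius, 85 mm above the bench, fixed to the bench.
- small_handle: Crank handle of the smaller valve, 14 mm across and 26 mm tall, on its rim; origin at the centre of its underside, 95 mm above the bench.
- spring: Bystander: coil spring, 62 mm across, 110 mm tall, standing. Origin at the underside of it.
- damper: Bystander: shock absorber lying flat, 300 mm long, 44 mm thick. Origin at the underside of it.
- spanner: Bystander: steel spanner, 200 mm long, lying. Origin at the middle of it.
- spanner2: Bystander: steel spanner, 240 mm long, lying. Origin at the middle of it.
- bushing: Bystander: thick steel ring, 56 mm across, 30 mm high. Origin at the underside of it.
- piston: Bystander: aluminium damper piston, 48 mm across, 40 mm high. Origin at the underside of it.
- oil_jar: Bystander: amber glass jar with black cap, 60 mm across, 120 mm tall. Origin at the underside of it.

How it is judged (in metres and radians):
On the way:
1. the larger valve is closed against its stop (within 0.08 rad) (value of joint big_wheel below 0.08 rad), for 0.2 s.
At the end, for the whole second after the job is handed in: The larger wheel stands two turns (12.57 rad, give or take 0.26 rad or 15 degrees) open from its stop and still; the fingers still grip its crank handle with more than 4 N, the TCP within 25 mm of the handle's axis; the small valve's handle is within 12 mm of where it was (value of joint big_wheel between 12.3064 and 12.8264 rad and contact force between the fingers and big_handle above 4 N and horizontal distance between the grasp point and big_handle below 0.025 m and velocity of joint big_wheel between -0.1 and 0.1 rad/s and distance of small_handle from where it was at the start of the episode below 0.012 m); the arm keeps its last pose, push and grip.
It fails at once if the smaller valve is turned (its handle moved more than 12 mm) (distance of small_handle from where it was at the start of the episode above 0.012 m).
It fails at once if a bystander on the bench is pushed more than 30 mm (distance of any of spring, damper, spanner, spanner2, bushing, piston, oil_jar from where it was at the start of the episode above 0.03 m).
It also fails if it takes over 72 s, if anything falls off the work surface, if the arm or the gripper's body presses on something with over 40 N, if the wrist force passes 120 N, or if a joint passes its speed limit or range.

## Working session

There is one attempt and no reset: what is moved stays moved. The work goes in short steps, each a Python script; the robot and the scene stay as the last script left them, time stands still between calls to the robot, and variables do not carry over. Pictures are saved under pics/ and viewed, at most 10 in all, crops included, and the job is handed in when it is done.

```bash
mkdir -p pics; ls; cat > h.py <<'E'
import numpy as np, cv2
from station import manip
def K(c):
    f=c["image"].shape[0]/2/np.tan(np.radians(c["vfov"])/2)
    return np.array([[f,0,c["cx"]],[0,f,c["cy"]],[0,0,1.]])
def ray(c,rc):
    p=cv2.undistortPoints(np.array([[[rc[1],rc[0]]]],float),K(c),np.array(c["D"],float))[0,0]
    R=np.array(c["R"]);t=np.array(c["t"])
    return -R.T@t, R.T@np.array([p[0],p[1],1])
def atz(c,rc,z):
    o,d=ray(c,rc); return o+d*(z-o[2])/d[2]
def proj(c,X):
    R=np.array(c["R"]);t=np.array(c["t"],float)
    return cv2.projectPoints(np.array(X,float).reshape(-1,1,3),cv2.Rodrigues(R)[0],t,K(c),np.array(c["D"],float))[0][:,0]
E
python3 - <<'E'
from h import *
ims=[]
for n in ["top","scene"]:
    c=manip.camera(n); cv2.imwrite(f"pics/{n}0.png",c["image"])
    for q,z in [("big_handle",.151),("big_axis",.115),("small_handle",.108),("small_axis",.085),("big_wheel",.115),("spring",.055),("oil_jar",.06)]:
        try:
            for r in manip.search_frame(q,n)[:3]: print(n,q,np.round(r["position"]),round(r["p"],2),np.round(atz(c,r["position"],z),3))
        except Exception as e: print(q,e)
s=manip.sense(); print(s["t"],s["tcp_rot"],s["contact_force"],s["grip_width"])
E
```

```text
pics
station.py
top big_handle [216. 253.] 0.68 [0.522 0.008 0.151]
top big_axis [225. 312.] 0.92 [ 0.492 -0.174  0.115]
top big_axis [160. 322.] 0.68 [ 0.699 -0.217  0.115]
top big_axis [186. 250.] 0.16 [0.62  0.018 0.115]
top small_handle [225. 314.] 0.65 [ 0.491 -0.183  0.108]
top small_axis [208. 204.] 0.8 [0.555 0.168 0.085]
top big_wheel [220. 315.] 0.85 [ 0.506 -0.185  0.115]
top spring [149. 209.] 0.57 [0.761 0.156 0.055]
top oil_jar [144. 251.] 0.92 [0.775 0.012 0.06 ]
scene big_handle [150. 186.] 0.44 [ 0.453 -0.178  0.151]
scene big_axis [180. 183.] 0.63 [ 0.541 -0.189  0.115]
scene small_handle [195. 298.] 0.34 [0.607 0.156 0.108]
scene small_axis [194. 296.] 0.92 [0.586 0.153 0.085]
scene big_wheel [167. 183.] 0.86 [ 0.491 -0.191  0.115]
scene spring [245. 301.] 0.79 [0.747 0.152 0.055]
scene oil_jar [254. 249.] 0.75 [0.77  0.002 0.06 ]
0.8 [ 1.79997544e+02 -8.93087809e-04  1.56063239e+02] [ 0.02207988 -0.04675117 -1.11132942] 0.08538582832701355
```

View pics/top0.png

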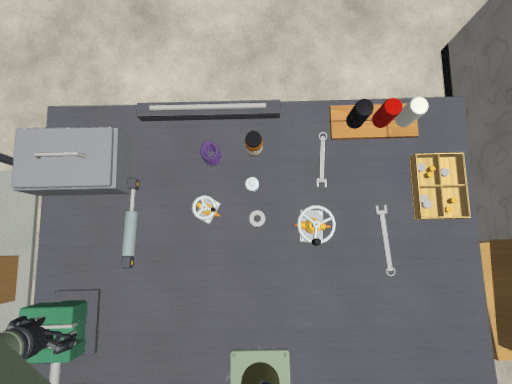

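View pics/scene0.png

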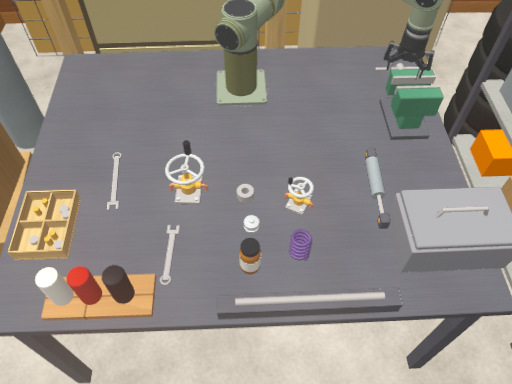

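The top view shows the big wheel at about (225,316) and its black handle at about (241,317). In the scene view the wheel is at about (170,185) and the handle at (147,187). The small valve is at about (208,205) in the top view. Next I'll take a zoomed crop to refine these.

```bash
python3 - <<'E'
from h import *
from scipy.optimize import least_squares
out=[];cs={}
for n,(r,cc) in {"top":(225,316),"scene":(172,185)}.items():
    c=cs[n]=manip.camera(n); im=c["image"]
    out.append(cv2.resize(im[r-32:r+32,cc-32:cc+32],None,fx=6,fy=6,interpolation=cv2.INTER_CUBIC))
# fit wheel rim: maximise brightness/whiteness along projected rim circle, both cams
a=np.linspace(0,2*np.pi,120,endpoint=False)
G={n:cv2.GaussianBlur(cs[n]["image"].min(2).astype(np.float32),(3,3),0) for n in cs}
def score(x,y,ns=("top","scene")):
    s=0
    for n in ns:
        p=proj(cs[n],np.c_[x+.055*np.cos(a),y+.055*np.sin(a),0*a+.115]).astype(np.float32)
        s+=cv2.remap(G[n],p[:,:1],p[:,1:],cv2.INTER_LINEAR).mean()
    return s
for ns in [("top",),("scene",),("top","scene")]:
    b=max((score(x,y,ns),x,y) for x in np.arange(.45,.54,.002) for y in np.arange(-.23,-.15,.002)); print(ns,b)
x,y=b[1:]
i=0
for n,(r,cc) in {"top":(225,316),"scene":(172,185)}.items():
    for P in np.c_[x+.055*np.cos(a),y+.055*np.sin(a),0*a+.115]:
        u,v=proj(cs[n],P)[0]; cv2.circle(out[i],(int((u-cc+32.5)*6),int((v-r+32.5)*6)),1,(0,0,255),-1)
    i+=1
cv2.imwrite("pics/z.png",np.hstack(out))
E
```

```text
('top',) (np.float32(193.92139), np.float64(0.49400000000000005), np.float64(-0.18799999999999997))
('scene',) (np.float32(219.0724), np.float64(0.49400000000000005), np.float64(-0.18799999999999997))
('top', 'scene') (np.float32(412.99377), np.float64(0.49400000000000005), np.float64(-0.18799999999999997))
```

View pics/z.png

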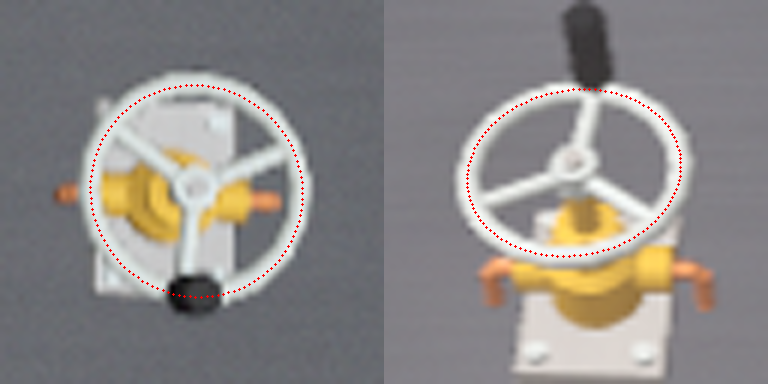

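The rim fit from both cameras agrees on an axis of (0.494, -0.188). The handle sits toward -x. I'll move above it and check with the wrist camera.

```bash
cat >> h.py <<'E'
from scipy.spatial.transform import Rotation as Ro
def wcam():
    s=manip.sense(); c=manip.camera("wrist")
    T=np.eye(4);T[:3,:3]=Ro.from_euler("xyz",s["tcp_rot"],degrees=True).as_matrix();T[:3,3]=s["tool_pos"]
    M=np.linalg.inv(T@np.array(c["mount"])); c["R"]=M[:3,:3];c["t"]=M[:3,3]; return c
E
python3 - <<'E'
from h import *
c=manip.camera("top"); print(atz(c,(241.3,315.7),.16))
c=manip.camera("scene"); print(atz(c,(153.7,187.3),.125))
q={y:manip.solve_ik([.439,-.19,.25],[180,0,y]) for y in (0,90,180,-90)}
for y in q: print(y,q[y] is not None and np.round(q[y],0))
y=min((y for y in q if q[y] is not None),key=lambda y:abs(q[y][5])); print(y)
for a in np.radians([0,90,180,270]): print(manip.solve_ik([.494+.055*np.cos(a),-.188+.055*np.sin(a),.151],[180,0,y]))
manip.move_pose([.439,-.19,.27],[180,0,y])
c=wcam(); cv2.imwrite("pics/w.png",c["image"])
for r in manip.search_frame("big_handle","wrist"): print(r["position"],r["p"],atz(c,r["position"],.16))
a=np.linspace(0,2*np.pi,120,endpoint=False)
im=c["image"].copy()
for P in np.r_[np.c_[.494+.055*np.cos(a),-.188+.055*np.sin(a),0*a+.115],np.c_[.439+.011*np.cos(a),-.190+.011*np.sin(a),0*a+.177]]: 
    u,v=proj(c,P)[0]
    if abs(u)<2000 and abs(v)<2000: cv2.circle(im,(int(u),int(v)),1,(0,0,255),-1)
cv2.imwrite("pics/w.png",im)
s=manip.sense();print(s["t"],s["tool_pos"],s["contact_force"])
E
```

```text
[ 0.44112902 -0.1766447   0.16      ]
[ 0.44489407 -0.17934479  0.125     ]
0 [-34.  -0. 101.  -0.  79.  56.]
90 [-34.  -0. 101.   0.  79. -34.]
180 [ -34.   -0.  101.    0.   79. -124.]
-90 [-34.  -0. 101.  -0.  79. 146.]
90
[-27.44588609  18.07834478  92.92794628   0.          68.99370894
 -27.44588609]
[-24.76876172  10.29589876 102.73724825   0.          66.96685299
 -24.76876172]
[-33.58173956   6.29113943 107.36558898   0.          66.34327159
 -33.58173956]
[-35.20091107  14.74216268  97.26055365   0.          67.99728368
 -35.20091107]
[185.2, 257.2] 0.8 [ 0.44009244 -0.17743693  0.16      ]
3.7333 [ 0.43927813 -0.18938324  0.26997883] [-0.50031628 -0.08920756  0.43342572]
```

View pics/w.png

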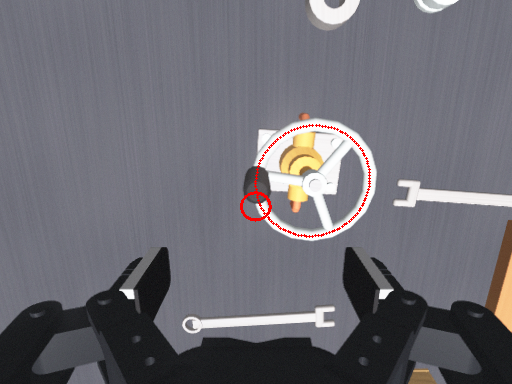

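The wrist view confirms the rim fit. The handle is at pixel (257,185), which gives (0.440, -0.178), in agreement with the other two cameras. Now the grasp.

```bash
python3 - <<'E'
from h import *
manip.move_straight([.440,-.178,.26]); 
manip.move_straight([.440,-.178,.151],rate=.1)
f0=np.array(manip.sense()["contact_force"])
manip.move_gripper(0.0)
s=manip.sense();print(s["t"],s["tool_pos"],f0,s["contact_force"],s["grip_width"],s["finger_force"])
# small closing step to time it
A=np.array([.494,-.188]);th=np.arctan2(.010,-.054)
for k in range(1,4):
    a=th-np.radians(8)*k
    manip.move_straight([A[0]+.055*np.cos(a),A[1]+.055*np.sin(a),.151],rate=.08)
    s=manip.sense();p=np.array(s["tool_pos"]);print(s["t"],p,np.degrees(np.arctan2(p[1]-A[1],p[0]-A[0])),np.degrees(a),np.hypot(*(p[:2]-A)),np.round(s["contact_force"],1),s["grip_width"],s["finger_force"])
c=wcam(); cv2.imwrite("pics/w2.png",c["image"])
E
```

```text
5.8417 [ 0.43973864 -0.17800763  0.15133947] [-0.30634265 -0.14061454 -0.61930325] [-2.63738311  0.42075682  3.67661536] 0.02038025848038116 58.614656422287226
6.0917 [ 0.4415065  -0.17021609  0.15131675] 161.28449182833046 161.50852298766839 0.05542413538534375 [-3.4  1.   5.9] 0.0203393559509254 58.853550888597965
6.3417 [ 0.44439394 -0.16280928  0.15130799] 153.07784086904297 153.5085229876684 0.05563571903089453 [-3.5  2.1  6.2] 0.02071380604559867 58.902218732982874
6.5917 [ 0.44826363 -0.15590666  0.15127106] 144.94254995326312 145.50852298766839 0.05587305185228948 [-3.8  2.5  6.1] 0.020674805415633893 58.956708926707506
```

View pics/w2.png

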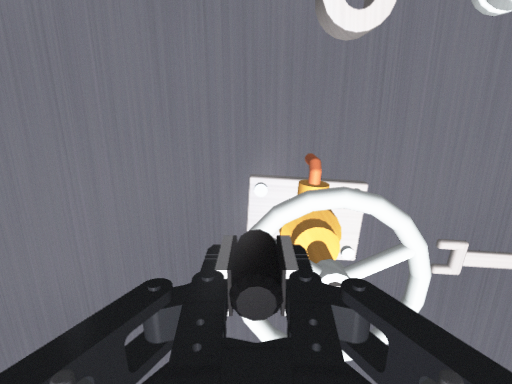

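The handle sits squarely between the fingers at about (258,270), and the wheel is following. Continue clockwise to the stop.

```bash
cat >> h.py <<'E'
A=np.array([.494,-.188])
def to(a,rate=.08):
    manip.move_straight([A[0]+.055*np.cos(a),A[1]+.055*np.sin(a),.151],rate=rate)
    s=manip.sense();p=np.array(s["tool_pos"])[:2]-A
    f=np.array(s["contact_force"]);ph=np.arctan2(p[1],p[0])
    t=f[:2]@[-np.sin(ph),np.cos(ph)]; r=f[:2]@[np.cos(ph),np.sin(ph)]
    return s,ph,np.hypot(*p),t,r,f[2]
E
python3 - <<'E'
from h import *
th=169.5;d=24
while d<350:
    d+=8 if d<112 else 4
    a=np.radians(th-d); s,ph,R,t,r,fz=to(a,.08 if d<=112 else .05)
    if d%24==0 or t>6: print(round(s["t"],2),d,"cmd-act",round((np.degrees(a-ph)+180)%360-180,2),round(R,4),np.round([t,r,fz],1),round(s["finger_force"],1))
    if t>15: break
print(th-d,np.degrees(ph))
E
```

```text
7.39 48 cmd-act 0.81 0.0563 [-1.7  4.3  5.7] 59.0
8.14 72 cmd-act 0.94 0.0566 [-0.7  5.5  4.7] 59.5
8.89 96 cmd-act 0.94 0.0565 [-0.3  5.4  2.2] 59.6
9.89 120 cmd-act 0.33 0.0561 [1.  5.4 2. ] 59.6
11.39 144 cmd-act 0.55 0.0556 [1.2 5.9 2.9] 59.6
12.89 168 cmd-act 0.47 0.055 [1.  4.4 4.6] 59.8
13.39 176 cmd-act -4.28 0.0549 [12.9  4.   7.9] 60.2
13.64 180 cmd-act -7.95 0.0548 [22.7  4.8 11.6] 60.4
-10.5 -2.549786001206309
```

There is a hard stop: the hand stays at about -2.4° while the tangential force climbs to 23 N. I'll hold briefly, then open exactly 720°.

```bash
python3 - <<'E'
from h import *
manip.wait(.5)
s0=-2.4; d=0
while d<720:
    d+=8; s,ph,R,t,r,fz=to(np.radians(s0+d))
    if d%72==0: print(round(s["t"],2),d,"cmd-act",round((s0+d-np.degrees(ph)+180)%360-180,2),round(R,4),np.round([t,r,fz],1),round(s["finger_force"],1),round(s["grip_width"],4))
manip.wait(.5)
s,ph,R,t,r,fz=to(np.radians(s0))
print(s["t"],np.degrees(ph),R,t,r,fz,s["finger_force"])
for n in ("wrist","scene"):
    c=wcam() if n=="wrist" else manip.camera(n); cv2.imwrite(f"pics/e_{n}.png",c["image"])
a=cv2.imread("pics/e_wrist.png");b=cv2.imread("pics/e_scene.png")
cv2.imwrite("pics/e.png",np.hstack([cv2.resize(a,(400,300)),cv2.resize(b[100:250,85:285],(400,300))]))
E
```

```text
16.48 72 cmd-act -1.08 0.0564 [1.3 7.7 8.2] 60.4 0.0208
18.73 144 cmd-act -1.35 0.0559 [ 0.7  1.5 10. ] 60.6 0.0208
20.98 216 cmd-act -0.09 0.0542 [ 1.  -5.8  6.1] 60.1 0.0204
23.23 288 cmd-act 0.83 0.0535 [ 0.8 -4.2 10.2] 60.7 0.0206
25.48 360 cmd-act 0.46 0.0549 [0.5 2.9 5.7] 60.2 0.0208
27.73 432 cmd-act -1.17 0.0565 [-1.   6.2  9.4] 60.5 0.0207
29.98 504 cmd-act -1.15 0.0559 [ 0.6  1.2 10.3] 60.6 0.0207
32.23 576 cmd-act 0.01 0.0542 [ 1.3 -6.7  5.9] 60.1 0.0204
34.48 648 cmd-act 0.79 0.0535 [ 0.8 -3.1  9.7] 60.7 0.0208
36.73 720 cmd-act 0.34 0.0549 [0.5 2.7 5.8] 60.2 0.0207
37.4833 -2.74020920451078 0.05487084683861656 0.11306850024065915 3.3223112529415326 7.221304969457016 60.18507298082113
```

View pics/e.png

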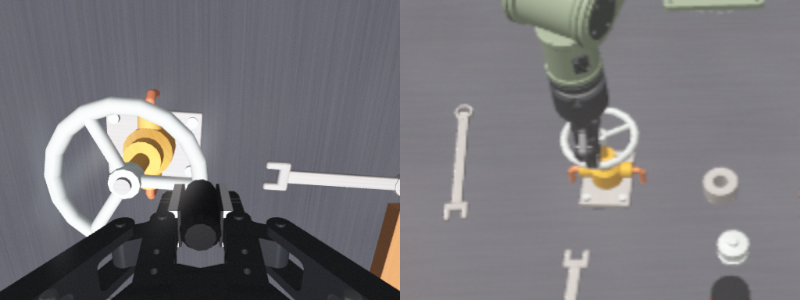

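The handle is still between the fingers, at about (200,215) in the left crop. The wheel is back at the stop phase after two turns, and the bystanders haven't moved.

```bash
python3 -c "
from h import *
print(manip.close_job())"
```

```text
the job is handed in; nothing more can be done
None
```

I closed the larger valve to its stop, opened it 720° (two full turns) by the hand's measured angle, and handed the job in at about 37 s with the handle still gripped at 60 N; no verdict was returned.

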